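# Set the fraction collector to the first open vial and hold it

## Robot

A 6-joint arm with a two-finger parallel gripper is mounted at the origin on a cart in front of the work surface, level with it; the furniture and walls round the work are solid. World frame = base frame: x ahead of the robot, y to its left, z up, the work surface at z = 0. Lengths are in mm, angles in degrees, forces in N, time in s.
With the tool pointing down it reaches from about 300 to 850 mm from the base axis. Payload 4.2 kg.
Tool frame: the origin (TCP) lies on the centre line of the jaws, within the pads' length; the fingertips stand 14 mm ahead of it and the grasp point (between the pads) lies 5 mm behind it (env.finger_overhang is the z of the fingertips in the tool frame, in mm); z points along the fingers, y is the line along which they close (so a half turn about z gives the same grasp; the last joint's range is limited). The gripper opens to 91 mm and grips with 3 to 60 N. Pads are 32 mm wide; open, the fingers measure 118 mm over their backs; the gripper's body (76 mm by 178 mm) begins 60 mm behind the grasp point.
Start: joints at [72.88, 18.312, 89.639, -0, 72.044, -1.146], TCP at [158.243, 552.812, 227.976] pointing down, gripper open.
Joint ranges: [-177.97, 177.97], [-48.28, 115.42], [12.27, 149.76], [-77.06, 257.06], [2.81, 150.46], [-146.56, 146.56]. Speed limits (degrees/s): [147.25, 147.25, 180, 180, 180, 180].

## Interface

Orientations are given as [roll, pitch, yaw] about the fixed x, y, z axes, in that order (R = Rz(yaw) Ry(pitch) Rx(roll)).
In Python, from workcell import sensors, viewer, env gives the robot as it stands. The module is installed in compiled form; this text tells all that it offers.
- The arm moves only by the tool step_arm, never from a script. Its argument "plan" is one flat list of numbers, 6 for each row, row after row: the shift along the tool's x, y, z in cm, then the turn, a rotation vector about the tool's x, y, z in rad. In form: [x, y, z, wx, wy, wz, x, y, z, wx, wy, wz, ...]. A call has 1 to 5 rows; each row shifts and turns the commanded pose from where the row before left it, along the tool's axes as they then stand; what a row does not reach is not made up. A row lasts 1/12 s, in which the tool goes at most 41.7 mm and 7.16 degrees, less where a joint would pass 70% of its speed; a pose out of reach is approached as far as the arm can. A call is refused whole if a number of a shift passes 4.17 or a number of a turn 0.125, either way. A call with a gripper value outside its range is refused whole. "hand" is the finger opening in cm, from 0 to 9.12, set as the call begins (left out, the last holds). The fingers move at their own pace and stop on an object; "newtons" is the grip in N (left out, the last holds). Time passes only in rows, so rows that do not move let the fingers close. It gives the time, the measured TCP pose, the force, the opening and the grip force at its end, in the units of the state.
- sensors.state(): the state, without advancing time (a new reading comes with each control period).
- viewer.grab_frame(name): name is "scene" or "top" or "wrist"; returns a dict with "img" (480x640x3 uint8, red, green, blue), "fx", "fy", "cx", "cy" (pixels), "k1" (the pictures are not rectified: a ray, as slopes to the right and down, at radius r is drawn at 1 + k1 r^2 times it, then the intrinsics apply), "position" and "attitude" of the camera in the world. Camera axes: x right, y down, z forward; pixel columns grow to the right and rows downward; lengths in mm; the calibration is good to about 2 mm. A picture is of the moment at which its call begins. There is no depth.
- env.job_done(): hands the job in; it is judged then, once.
Trained networks look in a picture, given as the dict that the camera call returned (one of the last four; its "shot" number tells which), for a name from the list of things; names that differ only in an ending like _2 or _b are one class to them, and where a whole thing is asked for, a point or a joint stands for the part that bears it (a point fixed in the world has none). Each returns a list of dicts, best first, with "score" (0 to 1); they miss things now and then, are a little off and sometimes report something else, mostly with a low value. They report only what shows in the picture. A call takes as long as a camera call.
- viewer.boxes_of(name, picture): "location" ([column, row] in pixels, amid what is visible of it).
- viewer.pinpoint(name, picture): "location" ([column, row] in pixels: a listed point, or the origin of a listed thing).
The state is a dict: "time_s": time; "qpos": joint angles; "qvel": joint speeds; "effort": joint torques, N m; "ee_pos": TCP position; "ee_rot": TCP orientation; "force": force on the tool from outside, world axes, zero at the start; "torque": the same for the moment, N m; "gripper_width": finger opening in mm; "gripper_force": force on a finger pad.
Only numpy, scipy, OpenCV 4.12 (cv2) and the standard library are available. Lean on these libraries where they do the work, as an engineer would, in place of code of your own. Each camera call takes 0.05 s, during which the arm holds its last target. There are 200 camera calls.

## Task

Get the fraction collector ready for the next run: swing its drop arm in over the ring of vials until it meets its stop, leave it there, then turn the black knob on the vial wheel clockwise (seen from above) to the third click, so that the first open vial after the three capped ones stands under the nozzle. Do not turn it past the third click or backwards to the click before the start, and leave everything else on the bench alone. Finish still gripping the knob, holding the wheel still on that third click while I start the drive.

Things in the scene. Friction and masses are not known exactly. Their poses are not given: they have to be found in the camera images.
- collector: white fraction collector fixed to the bench. Origin: wheel axis at bench height, z up. Round housing 180 mm across, 45 mm high; arm post extension 86 mm wide reaches 172 mm to its left (+y); plunger block 114 mm out on its right, 63 mm high. Above it the vial wheel, 156 mm across, vials on a 66 mm radius, tops 100 mm above the bench. Turned up to 0.4 rad
- index_knob: black bar knob fixed to the vial wheel on its axis: bar 46 mm long (its x), 16 mm wide (its y: pinch across this), 32 mm tall. Origin in the middle of the bar, 131 mm above the bench; white line on its +x end. A 33 mm round collar is right under it; vial tops are 31 mm lower than the origin
- vial_wheel (a joint): turn of wheel and knob, rad, growing CLOCKWISE seen from above (knob yaw falls). A spring plunger in an 18-tooth star clicks it into stops 0.349 rad (20 degrees) apart: start 0, first click 0.349, second 0.698, third 1.047. About 0.13 N m carries it over the crest half-way between stops; past that it is drawn into the next stop. No end stop: it goes on if turned on
- first_open_vial (a point): centre of the mouth of the first open vial after the three capped ones (clear vial 12 mm across, mouth 100 mm above the bench), fixed in the wheel on the 66 mm circle
- drop_arm (a joint): swing of the hinged drop arm about its upright post, rad, growing CLOCKWISE seen from above: 0 is swung right out to the left and rear, 1.40 is its firm end stop with the nozzle over the ring of vials. It starts between 0 and 0.45. Stiff hinge (0.05 N m of friction): it stays where it is left
- drop_arm_hinge (a point): the hinge axis (upright) of the drop arm on its post, at the foot of the arm, 110 mm above the bench
- drop_arm_post (a point): middle of the part to pinch of the upright black finger post on the drop arm: 13 mm (ribs 14 mm) across, from 129 to 165 mm above the bench, 60 mm from the hinge axis; this point is 153 mm above the bench. Its x runs along the arm away from the hinge
- nozzle_tip (a point): tip of the orange nozzle at the arm's end, 95 mm from the hinge axis, 106 mm above the bench, pointing down (6 mm above the vial tops); a white block 18 mm wide up to 132 mm and an orange stub up to 142 mm above it
- waste_beaker: clear glass beaker, 45 mm across, 58 mm tall, standing behind the left end of the collector, under the drop arm's resting side; origin at its foot
- vial_rack: blue rack full of capped vials, 70x128x42 mm, right of the collector; origin under its centre
- timer: white bench timer, 64x64x19 mm, at the right
- column: steel column with a blue mark, 128 mm long, 20 mm thick, lying right of and behind the collector
- clear_bottle: clear bottle with a blue cap, 56 mm across, 100 mm tall, back left; origin at its foot
- amber_bottle: small amber bottle with a white cap, 48 mm across, 86 mm tall, back left; origin at its foot
- wrench: flat steel wrench, 149 mm long, 6 mm thick, lying left of the collector

How it is judged (in metres and radians):
On the way:
1. the drop arm is swung in against its stop over the ring of vials while the wheel is still on its starting click (value of joint drop_arm above 1.35 rad and value of joint vial_wheel between -0.17 and 0.17 rad), for 0.2 s.
At the end, for the whole second after the job is handed in: The drop arm rests at its stop (swing over 1.35 rad), the wheel stands still on the third click (1.047 rad, within 0.07), the nozzle is within 8 mm (horizontally) of the middle of the first open vial, and the fingers still grip the knob (over 3 N) (value of joint drop_arm above 1.35 rad and value of joint vial_wheel between 0.977198 and 1.1172 rad and velocity of joint vial_wheel between -0.08 and 0.08 rad/s and horizontal distance between nozzle_tip and first_open_vial below 0.008 m and contact force between the fingers and index_knob above 3 N); the arm keeps its last pose, push and grip.
It fails at once if the wheel is turned past the third click (value of joint vial_wheel above 1.22173 rad).
It fails at once if the wheel is turned backwards to the click before the start (value of joint vial_wheel below -0.174533 rad).
It fails at once if the waste beaker is pushed about (distance of waste_beaker from where it was at the start of the episode above 0.02 m).
It fails at once if another thing on the bench is pushed about (distance of any of vial_rack, timer, column, clear_bottle, amber_bottle, wrench from where it was at the start of the episode above 0.02 m).
It also fails if it takes over 51 s, if anything falls off the work surface, if the arm or the gripper's body presses on something with over 40 N, if the wrist force passes 120 N, or if a joint passes its speed limit or range.

## Working session

There is one attempt and no reset: what is moved stays moved. The work goes in short steps, Python scripts to look and compute and a tool call to move; the robot and the scene stay as the last step left them, time stands still between calls to the robot, and variables do not carry over. Pictures are saved under pics/ and viewed, at most 10 in all, crops included, and the job is handed in when it is done.

Besides the shell and the picture viewer there is one more tool, called after "Call:" as name(argument=value, ...) on one line, values as JSON. step_arm: Moves the arm, as the interface text tells. Its arguments: {"type":"object","properties":{"plan":{"type":"array","items":{"type":"number"}},"hand":{"type":"number"},"newtons":{"type":"number"}},"required":["plan"]}

```bash
mkdir -p pics
cat > h.py <<'E'
import numpy as np, cv2
from scipy.spatial.transform import Rotation as R
from workcell import sensors, viewer, env
def rot(a):
    a=np.array(a,float)
    if a.shape==(3,3): return a
    if a.size==4: return R.from_quat(a).as_matrix()
    return R.from_euler('xyz',a,degrees=True).as_matrix()
def ray(f,px):
    u=(px[0]-f['cx'])/f['fx']; v=(px[1]-f['cy'])/f['fy']
    x,y=u,v
    for _ in range(30):
        s=1+f['k1']*(x*x+y*y); x,y=u/s,v/s
    return np.array(f['position'],float), rot(f['attitude'])@np.array([x,y,1.])
def at_z(f,px,z):
    p,d=ray(f,px); return p+d*(z-p[2])/d[2]
def proj(f,P):
    c=rot(f['attitude']).T@(np.array(P,float)-np.array(f['position'],float)); x,y=c[0]/c[2],c[1]/c[2]
    s=1+f['k1']*(x*x+y*y); return [f['fx']*x*s+f['cx'],f['fy']*y*s+f['cy']]
def save(f,n): cv2.imwrite('pics/'+n,cv2.cvtColor(f['img'],cv2.COLOR_RGB2BGR))
Z=dict(collector=0,index_knob=131,first_open_vial=100,drop_arm_hinge=110,drop_arm_post=153,nozzle_tip=106,waste_beaker=0)
E
python3 - <<'E'
from h import *
s=sensors.state();print({k:np.round(v,2).tolist() for k,v in s.items()})
for c in ['scene','top']:
    f=viewer.grab_frame(c);save(f,c+'0.png')
    print(c,np.round(f['position'],0),np.round(f['attitude'],3).tolist(),f['fx'],f['k1'])
    for n,z in Z.items():
        for r in viewer.pinpoint(n,f)[:2]: print(n,round(r['score'],2),np.round(r['location'],1),np.round(at_z(f,r['location'],z),1))
E
```

```text
{'time_s': 0.0, 'qpos': [72.88, 18.35, 89.71, -0.0, 72.04, -1.15], 'qvel': [-0.03, -0.03, -0.03, 0.01, 0.07, 0.02], 'effort': [-0.0, -41.25, -23.2, 0.07, 0.05, -0.0], 'ee_pos': [158.12, 552.34, 227.12], 'ee_rot': [-179.9, 0.0, 164.03], 'force': [-0.6, 0.12, 0.92], 'torque': [-0.03, 0.02, -0.09], 'gripper_force': 0.0, 'gripper_width': 90.98}
scene [ -10. -495. 1038.] [-141.138, -0.526, -52.519] 575.7140936763047 -0.1279085100125079
collector 0.68 [273.2 287.8] [474.3  -2.4   0. ]
index_knob 0.73 [268.9 252.2] [471.8  -3.4 131. ]
index_knob 0.52 [399.6 304.4] [ 528.3 -272.9  131. ]
first_open_vial 0.72 [235.2 251.1] [448.   69.7 100. ]
drop_arm_hinge 0.9 [218.3 222.5] [476.6 143.4 110. ]
drop_arm_hinge 0.48 [251.6 224.3] [516.1  84.6 110. ]
drop_arm_post 0.93 [238.1 194.8] [534.1 133.8 153. ]
nozzle_tip 0.68 [251.7 197.2] [576.1 138.6 106. ]
waste_beaker 0.58 [251.3 223.4] [580.1 155.7   0. ]
waste_beaker 0.56 [399.1 304. ] [ 606.2 -239.4    0. ]
top [ 414.  -23. 1125.] [-170.374, -1.218, -89.738] 493.63537283551295 -0.06976030091710803
collector 0.75 [284.2 301.1] [469.8  -2.7   0. ]
index_knob 0.55 [281.1 296.1] [473.3   1.2 131. ]
index_knob 0.52 [211.7 293.5] [477.5 140.6 131. ]
first_open_vial 0.61 [250.6 306.9] [452.5  64.6 100. ]
drop_arm_hinge 0.96 [212.3 295.1] [475.5 142.7 110. ]
drop_arm_post 0.97 [210.3 264.9] [532.5 141.6 153. ]
nozzle_tip 0.78 [215.  247.2] [575.6 141.1 106. ]
nozzle_tip 0.71 [213.6 251.6] [566.2 143.7 106. ]
waste_beaker 0.55 [212.3 250.8] [583.9 164.1   0. ]
```

View pics/top0.png

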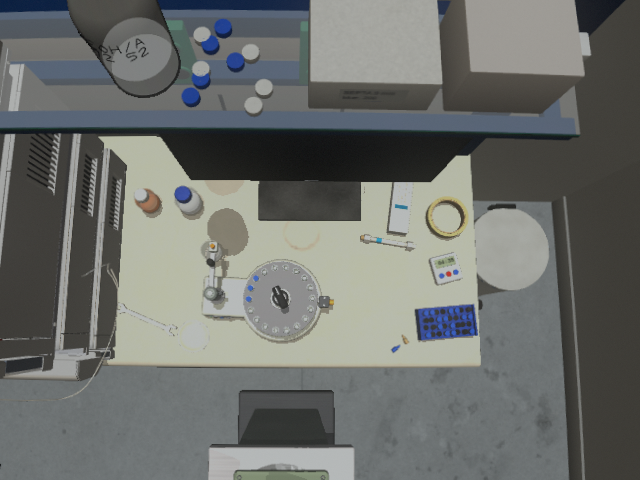

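View pics/scene0.png

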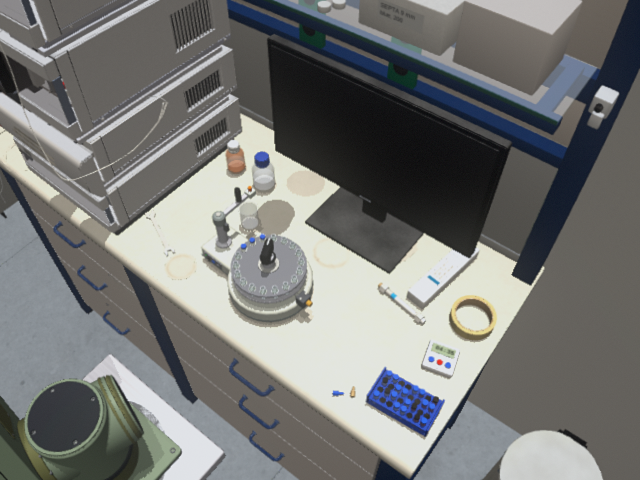

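The top view shows the drop arm pointing up-image (away from the robot) from its hinge at about (212,294), with the post at (210,262) and the beaker below the nozzle at (213,248). The knob is at (281,297), and the three blue-capped vials are at (248–256, 280–299). The scene view agrees with this. I estimate the hinge at (476,143) and the axis at (472,-1), so the drop arm points to about -4° and its stop is near -70°. I'll swing the robot round close to its base, clear of the instrument stack.

Call:
step_arm(plan=[0,0,0,0,0,-0.093,0,0,0,0,0,-0.093,0,0,0,0,0,-0.093,0,-3.6,0,0,0,0,0,-3.6,0,0,0,0], hand=9)

```text
time_s: 1.22
ee_pos: [158.3, 480.9, 227.2]
ee_rot: [-180.0, -0.0, -179.9]
force: [-0.8, -0.7, 1.0]
gripper_width: 90.0
gripper_force: 0.0
```

Call:
step_arm(plan=[0,-3.6,0,0,0,0,0,-3.6,0,0,0,0,0,-3.6,0,0,0,0,0,-3.6,0,0,0,0,-2,-3,-1,0,0,0])

```text
time_s: 1.63
ee_pos: [175.4, 303.0, 236.5]
ee_rot: [-179.8, -0.2, -179.8]
force: [0.6, 0.2, 0.2]
gripper_width: 89.9
gripper_force: 0.0
```

Call:
step_arm(plan=[-3,-2,-1,0,0,0,-3,-2,0,0,0,0,-3,-2,0,0,0,0,-3,-2,0,0,0,0,-3,-2,0,0,0,0])

```text
time_s: 2.05
ee_pos: [329.5, 205.5, 248.4]
ee_rot: [179.9, 0.1, 180.0]
force: [0.1, 0.9, 0.5]
gripper_width: 90.0
gripper_force: 0.0
```

Call:
step_arm(plan=[-3.5,-1,0,0,0,0,-3.5,-1,0,0,0,0,-3.5,0,0,0,0,0,-3,0,0,0,0,0,0,0,0,0,0,0])

```text
time_s: 2.47
ee_pos: [468.6, 186.6, 247.5]
ee_rot: [180.0, 0.2, 179.9]
force: [-0.1, 0.3, -0.0]
gripper_width: 90.2
gripper_force: 0.0
```

Run:
```python
from h import *
s=sensors.state();print({k:np.round(s[k],2).tolist() for k in ['time_s','ee_pos','ee_rot','qpos','force']})
f=viewer.grab_frame('wrist');save(f,'w1.png');print(np.round(f['position'],0))
for n,z in Z.items():
    for r in viewer.pinpoint(n,f)[:2]: print(n,round(r['score'],2),np.round(r['location'],1),np.round(at_z(f,r['location'],z),1))
```

```text
{'time_s': 2.47, 'ee_pos': [468.64, 186.59, 247.48], 'ee_rot': [179.98, 0.2, 179.86], 'qpos': [20.44, 11.11, 96.75, -0.05, 71.94, -69.41], 'force': [-0.14, 0.26, -0.03]}
[392. 186. 403.]
collector 0.85 [134.  207.4] [473.1   2.1   0. ]
collector 0.67 [257.9 243.3] [510.3 124.    0. ]
index_knob 0.88 [ 57.  241.1] [470.1   2.3 131. ]
first_open_vial 0.98 [150.7 198.2] [446.3  61.3 100. ]
drop_arm_hinge 0.94 [261.2 245.3] [479.6 143.2 110. ]
drop_arm_post 0.75 [250.6 347.1] [537.7 139.2 153. ]
waste_beaker 0.9 [295.3 308. ] [580.4 159.8   0. ]
```

View pics/w1.png

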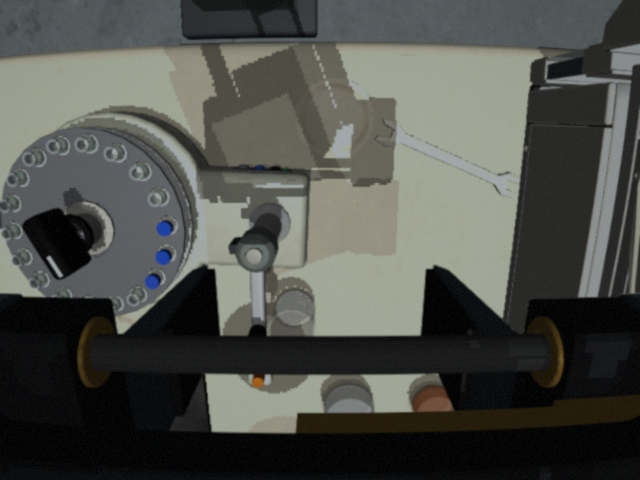

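The wrist view shows the hinge post at (258,250), with the drop arm running down-image to the orange nozzle at (258,380). The black finger post is at (257,335), and the knob at (58,243) has its white line towards (55,262). The post measures about (535,139), 57–60 mm from the hinge, which fits. I'll move over it and go down.

Call:
step_arm(plan=[-3.3,-2.4,0,0,0,0.07,-3.3,-2.4,0,0,0,0,0,0,2.5,0,0,0,0,0,2,0,0,0,0,0,0,0,0,0])

```text
time_s: 3.28
ee_pos: [525.0, 135.8, 199.4]
ee_rot: [-179.9, -0.4, 176.0]
force: [-0.1, -0.4, -0.3]
gripper_width: 90.2
gripper_force: 0.0
```

Run:
```python
from h import *
s=sensors.state();print({k:np.round(s[k],2).tolist() for k in ['time_s','ee_pos','ee_rot','qpos','force']})
for c in ['wrist','scene']:
    f=viewer.grab_frame(c);save(f,c+'2.png')
    for n in ['drop_arm_post','drop_arm_hinge','nozzle_tip','index_knob','first_open_vial','collector']:
        for r in viewer.pinpoint(n,f)[:1]: print(c,n,round(r['score'],2),np.round(r['location'],1),np.round(at_z(f,r['location'],Z[n]),1))
    print([np.round(proj(f,(478,143,h))) for h in (110,150,170)])
```

```text
{'time_s': 3.28, 'ee_pos': [525.01, 135.79, 199.37], 'ee_rot': [-179.87, -0.44, 175.97], 'qpos': [13.28, 16.76, 96.22, 0.01, 67.48, -72.69], 'force': [-0.07, -0.44, -0.29]}
wrist drop_arm_post 0.86 [330.3 300.9] [538.7 139.2 153. ]
wrist drop_arm_hinge 0.93 [324.9 175.7] [479.2 140.8 110. ]
wrist nozzle_tip 0.7 [332.1 320.5] [572.9 139.2 106. ]
wrist index_knob 0.83 [ 74.9 184. ] [470.4   3.  131. ]
wrist first_open_vial 0.79 [188.4 128.1] [446.1  61.9 100. ]
wrist collector 0.65 [161.7 163.4] [471.2   4.3   0. ]
[array([329., 173.]), array([330., 182.]), array([331., 188.])]
scene drop_arm_post 0.61 [235.9 189.3] [542.8 148.2 153. ]
scene drop_arm_hinge 0.98 [218.4 222.9] [475.9 142.5 110. ]
scene nozzle_tip 0.89 [248.6 198.9] [568.2 140.6 106. ]
scene index_knob 0.55 [265.6 254.7] [463.1  -2.3 131. ]
scene collector 0.68 [273.7 287.9] [474.8  -3.4   0. ]
[array([219., 222.]), array([216., 210.]), array([215., 203.])]
```

View pics/wrist2.png

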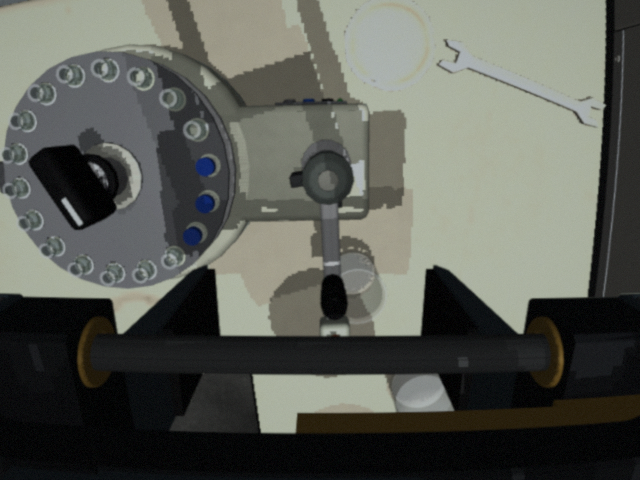

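The post (334,297) lies between the fingers, and the first open vial is at (195,130), next to the blue caps. I'll correct the position, go down and pinch.

Call:
step_arm(plan=[-1.2,0.4,1.2,0,0,0,0,0,2,0,0,0,0,0,2,0,0,0,0,0,0,0,0,0,0,0,0,0,0,0])

```text
time_s: 4.4
ee_pos: [539.3, 139.6, 150.3]
ee_rot: [-180.0, -0.1, 176.0]
force: [-0.5, -0.0, 0.8]
gripper_width: 90.1
gripper_force: 0.0
```

Call:
step_arm(plan=[0,0,0,0,0,0,0,0,0,0,0,0,0,0,0,0,0,0,0,0,0,0,0,0,0,0,0,0,0,0], hand=0.8, newtons=8)

```text
time_s: 4.82
ee_pos: [540.1, 139.9, 151.6]
ee_rot: [180.0, 0.1, 176.0]
force: [0.4, -0.2, -0.6]
gripper_width: 60.0
gripper_force: 0.0
```

Call:
step_arm(plan=[0,0,0,0,0,0,0,0,0,0,0,0,0,0,0,0,0,0,0,0,0,0,0,0])

```text
time_s: 5.15
ee_pos: [539.8, 139.8, 150.9]
ee_rot: [180.0, -0.0, 176.0]
force: [-0.2, 0.7, 0.2]
gripper_width: 32.9
gripper_force: 0.0
```

Call:
step_arm(plan=[0,0,0,0,0,0,0,0,0,0,0,0,0,0,0,0,0,0,0,0,0,0,0,0,0,0,0,0,0,0])

```text
time_s: 5.57
ee_pos: [540.0, 140.0, 150.9]
ee_rot: [180.0, 0.0, 176.0]
force: [0.0, 0.1, -0.9]
gripper_width: 12.5
gripper_force: 8.0
```

Call:
step_arm(plan=[0.03,-0.6,0,0,0,0.1,0.03,-0.6,0,0,0,0.1,0,0,0,0,0,0])

```text
time_s: 5.82
ee_pos: [538.0, 127.2, 151.0]
ee_rot: [-180.0, 0.1, 164.4]
force: [1.2, -0.2, -0.6]
gripper_width: 12.9
gripper_force: 8.0
```

Call:
step_arm(plan=[0.03,-0.6,0,0,0,0.1,0.03,-0.6,0,0,0,0.1,0.03,-0.6,0,0,0,0.1,0.03,-0.6,0,0,0,0.1,0,0,0,0,0,0])

```text
time_s: 6.23
ee_pos: [527.5, 105.4, 151.0]
ee_rot: [-180.0, 0.1, 141.7]
force: [4.0, -3.5, -2.8]
gripper_width: 12.7
gripper_force: 8.0
```

Call:
step_arm(plan=[0.03,-0.6,0,0,0,0.1,0.03,-0.6,0,0,0,0.1,0.03,-0.6,0,0,0,0.1,0,0,0,0,0,0,0,0,0,0,0,0])

```text
time_s: 6.65
ee_pos: [514.8, 93.1, 151.0]
ee_rot: [180.0, 0.2, 124.7]
force: [3.5, -6.3, -3.1]
gripper_width: 12.7
gripper_force: 8.0
```

Run:
```python
from h import *
s=sensors.state();print({k:np.round(s[k],2).tolist() for k in ['time_s','ee_pos','ee_rot','force','torque','gripper_width','gripper_force']})
p=np.array(s['ee_pos'])[:2]
for h in [(478,142),(480,142)]: d=p-h;print(np.hypot(*d),np.degrees(np.arctan2(d[1],d[0])))
for c in ['wrist','scene','top']:
    f=viewer.grab_frame(c);save(f,c+'3.png')
    for n in ['drop_arm_post','drop_arm_hinge','nozzle_tip','index_knob','first_open_vial','collector']:
        for r in viewer.pinpoint(n,f)[:1]: print(c,n,round(r['score'],2),np.round(r['location'],1),np.round(at_z(f,r['location'],Z[n]),1))
```

```text
{'time_s': 6.65, 'ee_pos': [514.77, 93.09, 150.98], 'ee_rot': [180.0, 0.2, 124.73], 'force': [3.47, -6.31, -3.14], 'torque': [-1.03, -0.61, 0.0], 'gripper_width': 12.73, 'gripper_force': 8.0}
61.188387691787256 -53.060852409320134
60.007750417118956 -54.587337168502934
wrist drop_arm_post 0.66 [321.6 314.2] [514.5  94.6 153. ]
wrist drop_arm_hinge 0.59 [314.3 155. ] [478.3 141.2 110. ]
wrist nozzle_tip 0.75 [322.3 336. ] [535.2  65.8 106. ]
wrist index_knob 0.67 [145.9 388.7] [472.8   2.2 131. ]
wrist first_open_vial 0.96 [175.6 243.8] [445.3  63.1 100. ]
wrist collector 0.87 [205.6 288. ] [470.    0.5   0. ]
scene drop_arm_post 0.77 [246.1 209. ] [515.1  93.9 153. ]
scene drop_arm_hinge 0.6 [237.7 253.3] [442.1  55.9 110. ]
scene nozzle_tip 0.83 [265.3 222.7] [539.4  67.1 106. ]
scene index_knob 0.52 [267.  253.4] [467.3  -2.4 131. ]
scene first_open_vial 0.58 [235.3 252.3] [445.8  67.4 100. ]
scene collector 0.96 [272.5 287.9] [473.2  -1.3   0. ]
top drop_arm_hinge 0.89 [211.9 294.9] [475.9 143.5 110. ]
top nozzle_tip 0.63 [192.3 204.5] [666.8 192.5 106. ]
top index_knob 0.53 [277.8 298.2] [469.1   7.8 131. ]
top first_open_vial 0.97 [250.8 310.1] [446.  64. 100.]
top collector 0.8 [281.2 298.3] [476.1   4.1   0. ]
```

Call:
step_arm(plan=[0.03,-0.6,0,0,0,0.1,0.03,-0.6,0,0,0,0.1,0,-0.2,0,0,0,0.03,0,0,0,0,0,0,0,0,0,0,0,0])

```text
time_s: 8.12
ee_pos: [502.3, 86.1, 151.0]
ee_rot: [180.0, 0.2, 111.6]
force: [3.1, -7.4, -1.1]
gripper_width: 12.3
gripper_force: 8.0
```

Call:
step_arm(plan=[0,-0.12,0,0,0,0.02,0,-0.12,0,0,0,0.02,0,0,0,0,0,0])

```text
time_s: 8.37
ee_pos: [500.3, 85.2, 151.0]
ee_rot: [180.0, 0.3, 109.3]
force: [4.3, -7.7, -2.1]
gripper_width: 12.5
gripper_force: 8.0
```

Call:
step_arm(plan=[0,-0.12,0,0,0,0.02,0,-0.12,0,0,0,0.02,0,0,0,0,0,0])

```text
time_s: 8.62
ee_pos: [499.8, 85.3, 151.1]
ee_rot: [179.7, 0.2, 107.0]
force: [6.7, -4.9, -4.3]
gripper_width: 13.0
gripper_force: 8.0
```

Call:
step_arm(plan=[0,-0.15,0,0,0,0,0,-0.15,0,0,0,0,0,-0.1,0,0,0,0,0,0,0,0,0,0,0,0,0,0,0,0], newtons=12)

```text
time_s: 9.03
ee_pos: [499.7, 85.3, 151.2]
ee_rot: [179.2, 0.2, 107.0]
force: [16.0, -1.5, -12.8]
gripper_width: 12.5
gripper_force: 12.0
```

Run:
```python
from h import *
for c in ['wrist','scene','top']:
    f=viewer.grab_frame(c);save(f,c+'4.png')
    for n in ['drop_arm_post','drop_arm_hinge','nozzle_tip','index_knob','first_open_vial','collector']:
        for r in viewer.pinpoint(n,f)[:1]: print(c,n,round(r['score'],2),np.round(r['location'],1),np.round(at_z(f,r['location'],Z[n]),1))
s=sensors.state();print({k:np.round(s[k],2).tolist() for k in ['time_s','ee_pos','ee_rot','force','torque']})
```

```text
wrist drop_arm_post 0.67 [320.9 314.9] [500.   86.5 153. ]
wrist drop_arm_hinge 0.62 [314.5 155.2] [480.5 142.5 110. ]
wrist first_open_vial 0.67 [207.4 279.3] [445.6  64.4 100. ]
wrist collector 0.97 [251.5 310.6] [470.4   3.7   0. ]
scene drop_arm_post 0.47 [240.5 217.3] [491.6  87.8 153. ]
scene drop_arm_hinge 0.94 [219.6 222.7] [477.8 140.9 110. ]
scene nozzle_tip 0.45 [260.4 231.9] [514.3  58.8 106. ]
scene index_knob 0.53 [265.3 253.5] [4.65e+02 1.00e-01 1.31e+02]
scene first_open_vial 0.75 [237.2 251. ] [450.7  66.6 100. ]
scene collector 0.73 [271.2 287.2] [472.9   2.1   0. ]
top drop_arm_hinge 0.83 [212.6 293.5] [478.8 142.2 110. ]
top index_knob 0.63 [279.8 296.1] [473.3   3.8 131. ]
top first_open_vial 0.73 [247.9 310. ] [446.1  70.  100. ]
top collector 0.68 [284.1 298.8] [475.   -2.4   0. ]
{'time_s': 10.08, 'ee_pos': [499.66, 85.24, 151.19], 'ee_rot': [179.24, 0.23, 106.97], 'force': [16.27, -1.88, -12.34], 'torque': [-0.55, -2.65, -0.02]}
```

The drop arm is rigid against its stop, with a 16 N reaction and the angle as predicted. I'll relieve the push, release, rise, and go round to look at the knob.

Call:
step_arm(plan=[0,0.3,0,0,0,0,0,0,0,0,0,0,0,0,0,0,0,0])

```text
time_s: 10.33
ee_pos: [499.8, 85.3, 151.1]
ee_rot: [179.6, 0.2, 107.0]
force: [9.2, -5.3, -5.7]
gripper_width: 12.4
gripper_force: 12.0
```

Call:
step_arm(plan=[0,0,0,0,0,0,0,0,0,0,0,0,0,0,0,0,0,0,0,0,0,0,0,0,0,0,0,0,0,0], hand=4.5)

```text
time_s: 10.75
ee_pos: [495.6, 86.2, 150.9]
ee_rot: [-180.0, -0.0, 106.7]
force: [-0.3, -0.5, -0.1]
gripper_width: 43.1
gripper_force: 0.0
```

Call:
step_arm(plan=[0,0,-1.5,0,0,0,0,0,-3,0,0,0,0,0,-3,0,0,0,0,0,-2.5,0,0,0,-2.2,-3.2,0,0,0,0])

```text
time_s: 11.17
ee_pos: [477.8, 58.8, 256.2]
ee_rot: [179.2, 0.0, 106.9]
force: [1.6, -1.5, 0.4]
gripper_width: 44.9
gripper_force: 0.0
```

Call:
step_arm(plan=[-2.2,-3.2,0,0,0,0,-2.2,-3.2,0,0,0,0,-2.2,-3.2,0,0,0,0,0,0,0,0,0,0.12,0,0,0,0,0,0.12])

```text
time_s: 11.58
ee_pos: [397.0, -36.3, 251.3]
ee_rot: [180.0, -0.0, 92.4]
force: [-0.1, 0.5, 0.6]
gripper_width: 45.0
gripper_force: 0.0
```

Call:
step_arm(plan=[0,0,0,0,0,0.12,0,0,0,0,0,0.12,0,0,0,0,0,0.12,0,0,0,0,0,0.12,0,0,0,0,0,0.12])

```text
time_s: 12.0
ee_pos: [398.3, -34.9, 251.0]
ee_rot: [-180.0, -0.0, 58.3]
force: [0.2, -0.2, -0.1]
gripper_width: 45.1
gripper_force: 0.0
```

Call:
step_arm(plan=[0,0,0,0,0,0.12,0,0,0,0,0,0.12,0,0,0,0,0,0.12,0,0,0,0,0,0.12,0,0,0,0,0,0])

```text
time_s: 12.42
ee_pos: [398.4, -34.9, 251.0]
ee_rot: [-180.0, -0.0, 31.0]
force: [-0.3, -0.0, -0.1]
gripper_width: 44.9
gripper_force: 0.0
```

Run:
```python
from h import *
s=sensors.state();print({k:np.round(s[k],2).tolist() for k in ['time_s','ee_pos','ee_rot','qpos','force','torque']})
f=viewer.grab_frame('wrist');save(f,'w5.png')
for n in ['drop_arm_post','drop_arm_hinge','nozzle_tip','index_knob','first_open_vial','collector']:
    for r in viewer.pinpoint(n,f)[:1]: print(n,round(r['score'],2),np.round(r['location'],1),np.round(at_z(f,r['location'],Z[n]),1))
```

```text
{'time_s': 12.42, 'ee_pos': [398.37, -34.88, 250.97], 'ee_rot': [-179.98, -0.0, 30.98], 'qpos': [-6.66, 1.31, 107.64, 0.02, 71.05, 52.35], 'force': [-0.35, -0.04, -0.08], 'torque': [-0.14, 0.14, -0.05]}
nozzle_tip 0.78 [293.4  23. ] [510.9  51.9 106. ]
index_knob 0.6 [329.3 112.7] [472.5   1.5 131. ]
first_open_vial 0.63 [232.5  95.9] [448.8  65.2 100. ]
collector 0.98 [320.9 119.3] [467.1   4.1   0. ]
```

View pics/w5.png

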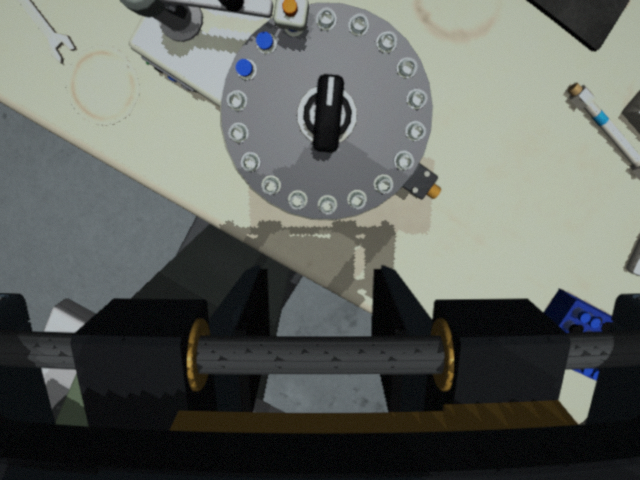

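The knob bar runs almost straight up-image, from (331,75) to (326,150), with the white line at its far end. That makes its yaw close to the tool's 31°. The nozzle block at (290,10) sits over the ring. I'll fit the line for the angle.

Run:
```python
from h import *
f=viewer.grab_frame('wrist'); g=cv2.cvtColor(f['img'],cv2.COLOR_RGB2GRAY).astype(int)
for r in range(72,156,4): print(r,g[r,308:350:2].tolist())
sub=g[74:110,318:342]; ys,xs=np.where(sub>130); print(len(xs),xs.min()+318,xs.max()+318,ys.min()+74,ys.max()+74)
P=np.array([at_z(f,(x+318,y+74),147)[:2] for x,y in zip(xs,ys)]); print(P.mean(0)); u=np.linalg.svd(P-P.mean(0))[2][0]; print(np.degrees(np.arctan2(u[1],u[0])))
```

```text
72 [132, 135, 131, 134, 133, 132, 134, 132, 131, 128, 129, 134, 132, 133, 133, 133, 133, 135, 132, 133, 130]
76 [131, 132, 131, 131, 132, 119, 58, 17, 12, 18, 35, 67, 61, 27, 20, 39, 88, 124, 131, 130, 131]
80 [132, 131, 131, 133, 126, 45, 12, 18, 23, 21, 116, 185, 176, 69, 28, 25, 16, 29, 113, 133, 131]
84 [132, 135, 133, 133, 112, 29, 12, 17, 18, 29, 141, 184, 171, 62, 30, 29, 19, 14, 104, 132, 133]
88 [136, 138, 147, 173, 137, 17, 14, 17, 21, 36, 149, 186, 153, 44, 26, 23, 13, 17, 101, 129, 132]
92 [178, 185, 187, 171, 109, 8, 12, 19, 24, 56, 168, 186, 132, 34, 27, 23, 14, 53, 164, 159, 131]
96 [180, 132, 56, 28, 13, 10, 7, 20, 23, 70, 177, 184, 124, 29, 24, 15, 11, 41, 148, 185, 182]
100 [68, 29, 32, 38, 16, 6, 14, 17, 25, 99, 181, 178, 91, 28, 26, 17, 5, 13, 26, 55, 158]
104 [31, 34, 90, 118, 32, 14, 19, 20, 25, 112, 171, 160, 62, 26, 24, 12, 8, 39, 35, 28, 61]
108 [35, 95, 176, 157, 43, 15, 18, 19, 26, 26, 31, 28, 27, 27, 20, 12, 17, 93, 81, 31, 32]
112 [44, 143, 170, 125, 16, 12, 18, 25, 23, 27, 29, 26, 28, 22, 18, 9, 34, 100, 110, 37, 34]
116 [46, 142, 164, 95, 9, 15, 19, 25,
[... 254 characters left out ...]
, 9, 15, 16, 22, 23, 18, 18, 17, 18, 17, 12, 13, 12, 19, 28, 29, 56, 165]
132 [121, 74, 19, 8, 6, 15, 22, 15, 21, 18, 15, 20, 15, 13, 8, 7, 20, 20, 82, 169, 187]
136 [169, 133, 92, 14, 9, 17, 21, 19, 20, 19, 18, 18, 17, 8, 12, 24, 78, 129, 175, 158, 119]
140 [127, 149, 102, 13, 11, 19, 18, 18, 12, 18, 14, 17, 12, 9, 14, 72, 157, 147, 113, 119, 123]
144 [126, 102, 47, 8, 12, 16, 20, 20, 19, 14, 14, 17, 18, 10, 9, 63, 105, 111, 111, 108, 107]
148 [109, 95, 52, 17, 3, 8, 14, 9, 13, 17, 14, 9, 11, 16, 32, 102, 109, 109, 112, 109, 109]
152 [107, 102, 60, 52, 51, 43, 43, 36, 32, 29, 25, 22, 45, 88, 114, 116, 110, 106, 107, 109, 109]
137 318 341 74 104
[483.20757105   8.16433809]
-152.2857704397673
```

Call:
step_arm(plan=[2.7,0.2,0,0,0,0,2.7,0.2,0,0,0,0,2.7,0.2,0,0,0,0.07,0,0,3,0,0,0,0,0,3,0,0,0])

```text
time_s: 13.23
ee_pos: [473.8, 2.2, 191.3]
ee_rot: [179.9, -0.3, 27.1]
force: [-0.1, -0.5, -0.1]
gripper_width: 45.3
gripper_force: 0.0
```

Call:
step_arm(plan=[0,0,1.5,0,0,0,0,0,0,0,0,0,0,0,0,0,0,0])

```text
time_s: 13.48
ee_pos: [471.0, 1.6, 175.6]
ee_rot: [-180.0, 0.1, 27.1]
force: [0.3, -1.2, 1.4]
gripper_width: 45.0
gripper_force: 0.0
```

Run:
```python
from h import *
s=sensors.state();print({k:np.round(s[k],2).tolist() for k in ['time_s','ee_pos','ee_rot','qpos','force','torque']})
f=viewer.grab_frame('wrist');save(f,'w6.png')
for n in ['drop_arm_post','drop_arm_hinge','nozzle_tip','index_knob','first_open_vial','collector']:
    for r in viewer.pinpoint(n,f)[:1]: print(n,round(r['score'],2),np.round(r['location'],1),np.round(at_z(f,r['location'],Z[n]),1))
```

```text
{'time_s': 13.48, 'ee_pos': [470.98, 1.62, 175.65], 'ee_rot': [-179.95, 0.07, 27.05], 'qpos': [-1.21, 11.5, 107.29, 0.01, 61.29, 61.73], 'force': [0.27, -1.19, 1.37], 'torque': [-0.07, 0.07, -0.02]}
drop_arm_post 0.56 [172.7 151.4] [501.4  85.4 153. ]
drop_arm_hinge 0.65 [ 89.  137.4] [478.9 141.3 110. ]
nozzle_tip 0.9 [265.5 155.7] [511.3  53.2 106. ]
index_knob 0.96 [318.2 274.9] [472.9   2.4 131. ]
first_open_vial 0.9 [198.9 246.4] [446.7  66.1 100. ]
collector 0.66 [317.9 220.3] [470.5   2.1   0. ]
```

View pics/w6.png

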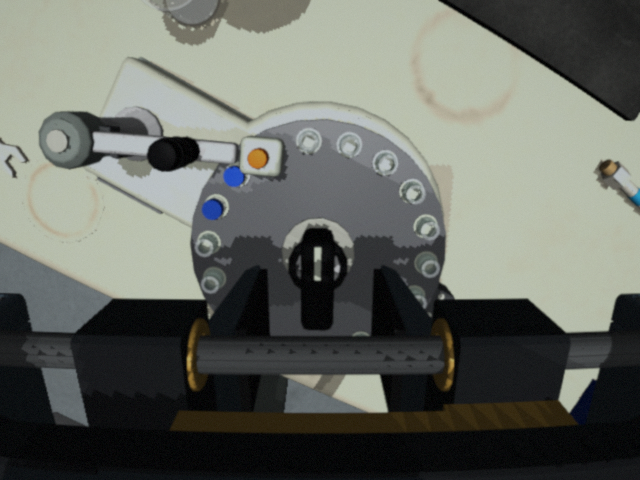

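The knob bar is vertical and centred between the fingers at (318,280), and the nozzle at (258,158) is clear of them. I'll go down and grip.

Call:
step_arm(plan=[0,0,1.5,0,0,0,0,0,1.5,0,0,0,0,0,1.4,0,0,0,0,0,0,0,0,0,0,0,0,0,0,0])

```text
time_s: 14.25
ee_pos: [471.0, 1.6, 132.0]
ee_rot: [-180.0, 0.0, 27.0]
force: [-0.9, 1.0, 0.1]
gripper_width: 44.7
gripper_force: 0.0
```

Call:
step_arm(plan=[0,0,0,0,0,0,0,0,0,0,0,0,0,0,0,0,0,0,0,0,0,0,0,0,0,0,0,0,0,0], hand=1.2, newtons=25)

```text
time_s: 14.67
ee_pos: [470.6, 3.0, 132.5]
ee_rot: [-179.8, -0.1, 26.9]
force: [-1.8, 4.0, 1.4]
gripper_width: 15.5
gripper_force: 25.0
```

Call:
step_arm(plan=[0,0,0,0,0,0,0,0,0,0,0,0])

```text
time_s: 14.83
ee_pos: [470.6, 3.1, 132.5]
ee_rot: [-179.8, -0.0, 27.0]
force: [-2.1, 5.3, 3.2]
gripper_width: 15.9
gripper_force: 25.0
```

Call:
step_arm(plan=[0,-0.15,0,0,0,0,0,0,0,0,0,0.08,0,0,0,0,0,0.09,0,0,0,0,0,0.09,0,0,0,0,0,0.09])

```text
time_s: 15.25
ee_pos: [470.6, 3.1, 132.5]
ee_rot: [-180.0, -0.0, 6.7]
force: [-0.8, 1.7, 4.2]
gripper_width: 15.5
gripper_force: 25.0
```

Call:
step_arm(plan=[0,0,0,0,0,0,0,0,0,0,0,0])

```text
time_s: 15.42
ee_pos: [470.6, 3.1, 132.5]
ee_rot: [-180.0, -0.0, 7.1]
force: [-1.6, 0.7, 5.1]
gripper_width: 15.9
gripper_force: 25.0
```

Run:
```python
from h import *
s=sensors.state();print({k:np.round(s[k],2).tolist() for k in ['time_s','ee_pos','ee_rot','qpos','force','torque','gripper_width','gripper_force']})
```

```text
{'time_s': 15.42, 'ee_pos': [470.61, 3.09, 132.46], 'ee_rot': [-179.98, -0.04, 7.09], 'qpos': [-1.04, 14.03, 111.05, 0.03, 54.87, 81.85], 'force': [-1.62, 0.74, 5.07], 'torque': [0.34, 0.39, -0.12], 'gripper_width': 15.91, 'gripper_force': 25.0}
```

Call:
step_arm(plan=[0,0,0,0,0,0.09,0,0,0,0,0,0.09,0,0,0,0,0,0.09,0,0,0,0,0,0.08,0,0,0,0,0,0])

```text
time_s: 15.83
ee_pos: [470.6, 3.1, 132.5]
ee_rot: [-180.0, -0.0, -13.1]
force: [-2.0, 0.3, 5.8]
gripper_width: 15.4
gripper_force: 25.0
```

Call:
step_arm(plan=[0,0,0,0,0,0.09,0,0,0,0,0,0.09,0,0,0,0,0,0.09,0,0,0,0,0,0.077,0,0,0,0,0,0])

```text
time_s: 16.25
ee_pos: [470.6, 3.0, 132.5]
ee_rot: [-180.0, -0.0, -33.0]
force: [-1.7, 0.9, 5.7]
gripper_width: 16.0
gripper_force: 25.0
```

Call:
step_arm(plan=[0,0,0,0,0,0,0,0,0,0,0,0])

```text
time_s: 16.42
ee_pos: [470.6, 3.0, 132.5]
ee_rot: [-180.0, -0.0, -32.8]
force: [-1.9, 1.0, 5.5]
gripper_width: 16.0
gripper_force: 25.0
```

Run:
```python
from h import *
s=sensors.state();print({k:np.round(s[k],2).tolist() for k in ['time_s','ee_pos','ee_rot','qpos','force','torque','gripper_width','gripper_force']})
for c in ['wrist','scene','top']:
    f=viewer.grab_frame(c);save(f,c+'7.png')
    for n in ['drop_arm_post','drop_arm_hinge','nozzle_tip','first_open_vial','index_knob']:
        for r in viewer.pinpoint(n,f)[:1]: print(c,n,round(r['score'],2),np.round(r['location'],1),np.round(at_z(f,r['location'],Z[n]),1))
    if c=='wrist':
        for k in range(18):
            pass
```

```text
{'time_s': 16.42, 'ee_pos': [470.6, 3.05, 132.48], 'ee_rot': [-179.96, -0.03, -32.84], 'qpos': [-1.04, 14.03, 111.05, 0.02, 54.87, 121.78], 'force': [-1.89, 1.02, 5.51], 'torque': [0.23, 0.37, -0.14], 'gripper_width': 15.98, 'gripper_force': 25.0}
wrist drop_arm_post 0.86 [ 98.2 386.1] [500.8  85.  153. ]
wrist drop_arm_hinge 0.69 [ 91.4 413.3] [479.2 139.8 110. ]
wrist nozzle_tip 0.97 [178.5 277.4] [513.   53.4 106. ]
wrist first_open_vial 0.73 [179.2 275.9] [512.7  55.7 100. ]
wrist index_knob 0.8 [320.1 316.1] [471.3   2.1 131. ]
scene drop_arm_post 0.49 [244.6 213.6] [504.   87.9 153. ]
scene drop_arm_hinge 0.98 [220.2 223.5] [477.  138.3 110. ]
scene first_open_vial 0.8 [262.7 231.6] [521.2  59.1 100. ]
scene index_knob 0.21 [273.2 284.2] [419.4 -59.3 131. ]
top drop_arm_hinge 0.91 [212.3 291.3] [483.3 142.9 110. ]
top nozzle_tip 0.49 [210.3 253.8] [561.5 150.4 106. ]
```

View pics/wrist7.png

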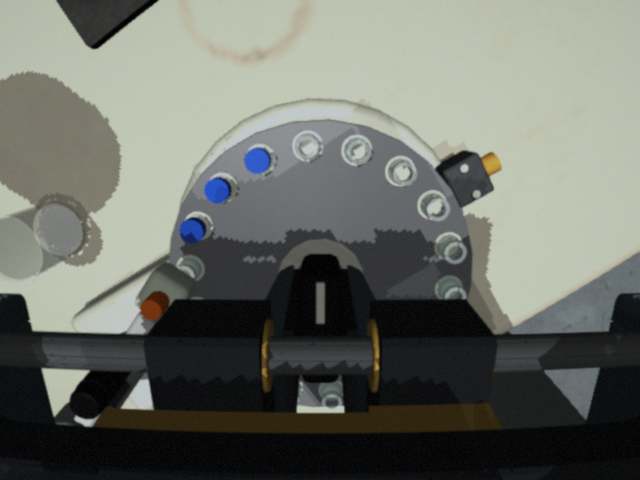

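The three blue caps are at (193,230), (218,188) and (258,158). The next vial, open, sits at about (190,268) under the nozzle block, and the knob is gripped with its line centred at (320,300). As a check, I'll take the cap angles against the picture from before the turn.

Run:
```python
from h import *
f=viewer.grab_frame('wrist')
for px in [(193,230),(218,188),(258,158)]:
    p=at_z(f,px,102)[:2]-[471.5,2]; print(np.round(np.hypot(*p),1),np.round(np.degrees(np.arctan2(p[1],p[0])),1))
p=np.array([512.3,53.5])-[471.5,2];print('nozzle',np.hypot(*p),np.degrees(np.arctan2(p[1],p[0])))
s=sensors.state();print(s['ee_pos'],s['ee_rot'],s['time_s'],s['gripper_force'],s['qvel'])
```

```text
64.9 30.9
66.0 10.6
66.7 -8.9
nozzle 65.70304406951017 51.61257276746564
[470.61686403   3.03717841 132.50237578] [-1.79959166e+02 -3.07696803e-02 -3.28382369e+01] 17.3667 24.99780625104904 [-0.08746797 -0.00043183 -0.01891793 -0.08185748 -0.00396675  0.00680672]
```

Extrapolating from the caps puts the open vial at about 51°, against 51.6° for the nozzle, so they line up. I'm handing in.

```bash
python3 -c "
from workcell import env
print(env.job_done())"
```

```text
the job is handed in; nothing more can be done
None
```

The job is handed in, though no verdict came back: the drop arm was left at its stop, the wheel was turned 60° to the third click with the first open vial about 2 mm from the nozzle by camera, and the knob is still gripped at 25 N.

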